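# Lock the planter trough into its bench cradle

### The job

Slide the metal planter trough along the bench into the wooden cradle, so that its own front edge lifts the hinged steel catch, and on against the bumper until the catch has dropped behind it; the trough stays on the bench and the robot does not touch the catch. Then prove the lock: hook the trough from inside and pull it steadily back towards the mouth, firmly enough to press it on the catch (about 10 N, never above 40 N), for half a second. Let go, leaving it locked, and leave the pots and the spool where they stand.

Things in the scene. Friction and masses are not known exactly. Their poses are not given: they have to be found in the camera images.
- trough_center (a point): Centre (30 mm above the underside) of an open galvanised trough, 140 mm long (its x), 100 wide (y), 60 high, walls and floor 5 thick, 0.35 to 0.7 kg. It stands on the bench before the cradle's mouth, +x end roughly towards it, its rear some 320 mm before the cradle's origin, up to 40 mm off the centre line, turned up to 0.3 rad.
- cradle: Wooden cradle fixed to the bench, floorless: the trough slides on the bench. x runs along the lane from mouth to bumper, z up; origin at bench height on the centre line, where the trough's centre lies when its rear face just meets the catch. Side rails 26 mm high leave a lane 107 mm wide (y -53.5 to 53.5) from x = -83 to 105 mm.
- lane_mouth (a point): Middle of the cradle's mouth, at bench height, cradle x = -150 mm. Here the rails flare to y = -78 and 78 mm, narrowing to the lane at x = -83 mm. Pushing the trough along takes 2 to 12 N, most when it rubs on a rail.
- bumper_face (a point): Middle of the free face of the sprung rubber bumper at the lane's end (cradle x = 75 mm), 70 mm wide, 15 to 45 mm high. The trough meets it 5 mm past the catching place; it gives 12 mm at about 1.1 N per mm, then is solid. The end board behind is 50 mm high.
- catch (a joint): Angle of the steel gravity catch, rad: 0 down on its rest, positive lifted (to 0.9). A 44 mm cross bar at the end of its arm reaches into the lane at cradle y = -77 to -33 mm only: y = -29 to 53 is free for a pusher. It rides on the trough's side wall at about 0.12 rad, up to 95 mm high, and falls by its weight (0.13 kg) once the trough's rear has passed.
- catch_hinge (a point): The catch's hinge: on the y = -75 mm side, outside the rail, at cradle x = 85 mm, 35 mm high. The arm runs from here along the rail towards the mouth. Pulled back, the trough bears on the cross bar and only presses it down.
- catch_nose (a point): Middle of the cross bar's holding face, which looks to the bumper: at cradle x = -70 mm, 47 mm high when down, lower edge 41 mm above the bench. Before it a ramp rises towards the mouth, to 70 mm high at x = -107 mm, so that the trough's front top edge lifts it.
- pink_pot_center (a point): Centre, half-way up, of a pink glazed pot 104 mm across and 85 mm high beside the cradle; a bystander.
- spool_center (a point): Centre, half-way up, of a wooden twine spool 56 mm across and 50 mm high; a bystander.
- clay_pot_center (a point): Centre, half-way up, of a small clay pot 76 mm across and 70 mm high; a bystander.
Mind the look-alikes: they are no part of the job. What is shaped like the part that bears trough_center but turquoise or yellow is not meant.

How it is judged:
On the way, in this order (a step that is already met when the one before it is completed fails the run):
1. the trough's own edge has lifted the catch, the trough standing on the bench (value of joint catch above 0.08 rad and contact force between trough and catch above 0.2 N and height (world z) of trough_center below 0.036 m), for 0.1 s.
2. the trough is in the cradle and the catch has dropped behind it (x of trough_center in the frame of cradle between -0.004 and 0.02 m and y of trough_center in the frame of cradle between -0.008 and 0.008 m and value of joint catch below 0.03 rad), for 0.2 s.
3. the trough is pulled back against the lowered catch with more than 4 N (all of step 2 and contact force between trough and catch above 4 N), for 0.2 s.
At the end, for the whole second after the job is handed in: The trough stands level on the bench in the cradle, its centre within 4 mm before and 20 mm behind the catching place and within 8 mm of the centre line; the catch is down (below 0.03 rad) behind it; all at rest; pots and spool within 30 mm of where they stood (all of step 2 and angle between trough_center's own z axis and vertical below 0.06 rad and height (world z) of trough_center below 0.036 m and linear speed of trough below 0.02 m/s and distance of each of pink_pot_center, spool_center, clay_pot_center from where it was at the start of the episode below 0.03 m); the robot touches nothing.
It fails at once if the robot touches the catch with more than 2 N (contact force between any of the fingers, the arm and catch above 2 N).
It fails at once if the trough is lifted more than 20 mm off the bench (height (world z) of trough_center above 0.05 m).
It fails at once if trough and catch press on each other with more than 40 N (contact force between trough and catch above 40 N).
It fails at once if a pot or the spool is pushed more than 30 mm (distance of any of pink_pot_center, spool_center, clay_pot_center from where it was at the start of the episode above 0.03 m).
It also fails if it takes over 72 s, if anything falls off the work surface, if the arm or the gripper's body presses on something with over 40 N, if the wrist force passes 120 N, or if a joint passes its speed limit or range.

### The arm

A 6-joint arm with a two-finger parallel gripper is mounted at the origin on the work surface. World frame = base frame: x ahead of the robot, y to its left, z up, the work surface at z = 0. Lengths are in m, angles in rad, forces in N, time in s.
With the tool pointing down it reaches from about 0.25 to 0.725 m from the base axis. Payload 4 kg.
Tool frame: the origin (TCP) lies midway between the tips of the shut fingers; the grasp point (between the pads) lies 19 mm behind it; z points along the fingers, y is the line along which they close (so a half turn about z gives the same grasp; the last joint's range is limited). The gripper opens to 85 mm and grips with 20 to 120 N. Pads are 22 mm wide; open, the fingers measure 114 mm over their backs; the gripper's body (76 mm by 85 mm) begins 54 mm behind the grasp point. The pads swing forward as they close: fully open they stand 13 mm farther back than shut.
Start: joints at [1.335, 0.241, 0.005, 1.335, 0, 1.571], TCP at [0.117, 0.486, 0.199] pointing down, gripper open.
Joint ranges: [-2.72, 2.72], [-1.05, 1.87], [-1.09, 1.28], [-1.99, 2.15], [-1.42, 1.44], [-3.14, 3.14]. Speed limits (rad/s): [2.79, 2.79, 3.14, 3.14, 3.14, 3.14].

### API

Orientations are given as a 3x3 rotation matrix whose columns are the frame's x, y, z axes.
In Python, from plant import state, read_camera, close_job gives the robot as it stands.
- The arm moves only by the tool step_arm, never from a script. Its argument "commands" is one flat list of numbers, 5 for each row, row after row: the shift along the tool's x, y, z in m, then the turn about the tool's z in degrees, then the closure in counts, from 0 (fully open) to 255 (shut). In form: [dx, dy, dz, turn, fingers, dx, dy, dz, turn, fingers, ...]. A call has 1 to 10 rows; each row is the pose to reach, as a shift and turn from the pose commanded when the call began, along the tool's axes at that moment; what a row does not reach only later rows make up. A row lasts 1/8 s, in which the tool goes at most 62.5 mm and 10.7 degrees, less where a joint would pass 70% of its speed; a pose out of reach is approached as far as the arm can. A call with a gripper value outside its range is refused whole. The fingers move at their own pace and stop on an object; "squeeze" is the grip in N (left out, the last holds). Time passes only in rows, so rows that repeat a pose let the fingers close. It gives the time, the measured TCP pose, the force, the opening and the grip force at its end, in the units of the state.
- state(): the state, without advancing time (a new reading comes with each control period).
- read_camera(name): name is "side" or "top" or "wrist"; returns a dict with "pixels" (480x640x3 uint8, blue, green, red), "z_map" (480x640 float32, m along the optical axis (not along the pixel's ray), 0 where there is no reading), "fx", "fy", "cx", "cy" (pixels), "distortion" ([k1, k2, p1, p2, k3] as OpenCV has them; the pictures are not rectified), "eye" and "orientation" of the camera in the world. Camera axes: x right, y up, looking along -z (the intrinsics and any distortion apply to the point x, -y, -z); pixel columns grow to the right and rows downward; lengths in m; the calibration is good to about 2 mm. A picture is of the moment at which its call begins.
- close_job(): hands the job in; it is judged then, once.
The state is a dict: "clock": time; "qpos": joint angles; "joint_velocities": joint speeds; "joint_torque": joint torques, N m; "tool_pos": TCP position; "ee_rot": TCP orientation; "wrist_force": force on the tool from outside, world axes, zero at the start; "torque": the same for the moment, N m; "gripper_width": finger opening in m; "grasp_force": force on a finger pad.
Only numpy, scipy, OpenCV 4.12 (cv2) and the standard library are available. Lean on these libraries where they do the work, as an engineer would, in place of code of your own. Each camera call takes 0.05 s, during which the arm holds its last target. There are 200 camera calls.

## Working session

There is one attempt and no reset: what is moved stays moved. The work goes in short steps, Python scripts to look and compute and a tool call to move; the robot and the scene stay as the last step left them, time stands still between calls to the robot, and variables do not carry over. Pictures are saved under pics/ and viewed, at most 10 in all, crops included, and the job is handed in when it is done.

Besides the shell and the picture viewer there is one more tool, called after "Emit:" as a command line: name --argument value ..., lists and objects as JSON in quotes. step_arm: Moves the arm, as the interface text tells. Its arguments: {"type":"object","properties":{"commands":{"type":"array","items":{"type":"number"}},"squeeze":{"type":"number"}},"required":["commands"]}

```bash
mkdir -p pics; ls; python3 - <<'E'
from plant import *
import cv2,numpy as np
s=state();print(s['clock'],s['tool_pos'],np.round(s['ee_rot'],3).tolist(),s['gripper_width'])
for n in ['top','side']:
    c=read_camera(n);cv2.imwrite(f'pics/{n}0.png',c['pixels']);np.savez(f'{n}0.npz',**c)
    print(n,c['fx'],c['cx'],c['cy'],c['distortion'],c['eye'],np.round(c['orientation'],3).tolist())
E
```

```text
pics
0.0 [0.1166443  0.48547232 0.19781319] [[-0.972, 0.234, -0.0], [0.234, 0.972, -0.002], [-0.0, -0.002, -1.0]] 0.08556874587652397
top 525.8038512128774 308.0193337402013 243.94192618551608 [-0.0954908  0.         0.         0.         0.       ] [ 0.39104343 -0.03808282  1.15624995] [[-0.012, 0.987, -0.157], [-1.0, -0.01, 0.013], [0.011, 0.158, 0.987]]
side 516.1199104128948 316.89777752279457 239.2167296295485 [-0.07462571  0.          0.          0.          0.        ] [ 0.26159552 -0.62167962  0.71451916] [[0.886, 0.321, -0.334], [-0.463, 0.62, -0.633], [0.004, 0.716, 0.699]]
```

View pics/top0.png

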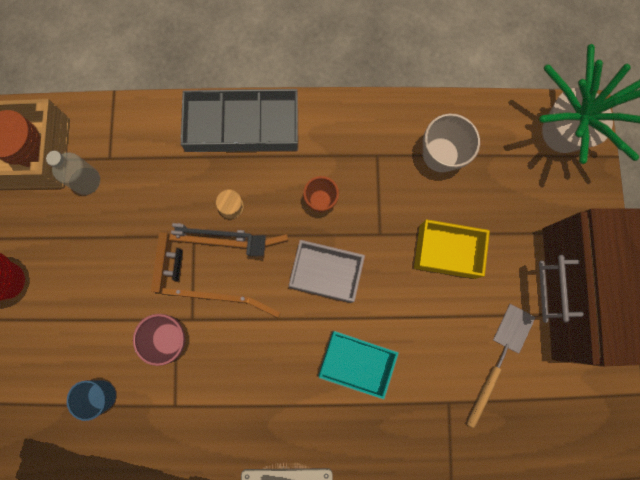

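View pics/side0.png

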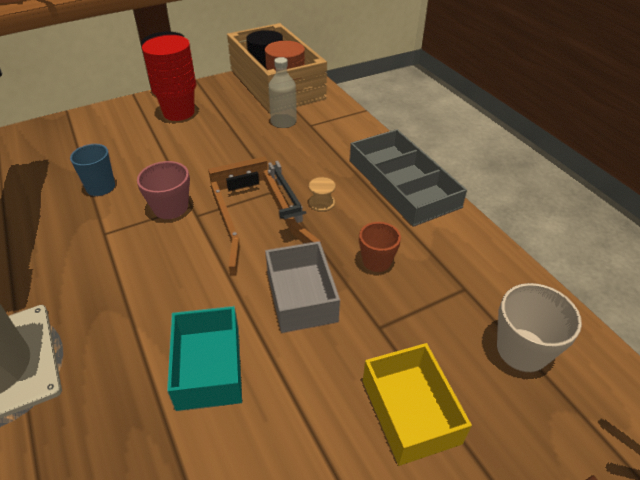

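The top view shows the grey trough at (327,271). The cradle has its rails at about rows 240 and 294, its bumper at (177,265) and its mouth near column 280. The catch is on the far side at (257,245). The spool is at (229,203), the clay pot at (320,195) and the pink pot at (159,340). The side view agrees, with the trough at (302,285) and the teal and yellow decoys apart from it.

```bash
cat > h.py <<'E'
import numpy as np,cv2
def cloud(c):
    K=np.array([[c['fx'],0,c['cx']],[0,c['fy'],c['cy']],[0,0,1]],float)
    v,u=np.mgrid[:480,:640]
    p=cv2.undistortPoints(np.stack([u,v],-1).reshape(-1,1,2).astype(np.float64),K,np.array(c['distortion'],float)).reshape(480,640,2)
    d=np.stack([p[...,0],-p[...,1],-np.ones((480,640))],-1)@np.array(c['orientation']).T
    return d, np.array(c['eye'])+d*np.array(c['z_map'])[...,None]
def onplane(c,d,uv,z):   # ray of pixel onto plane z
    r=cv2.remap(d.astype(np.float32),np.float32(uv)[:,0].reshape(-1,1),np.float32(uv)[:,1].reshape(-1,1),cv2.INTER_LINEAR)[:,0]
    e=np.array(c['eye']);return e+r*((z-e[2])/r[:,2:])
E
python3 - <<'E'
from h import *
for n in ['top','side']:
    c=dict(np.load(n+'0.npz'));d,P=cloud(c)
    hsv=cv2.cvtColor(c['pixels'],cv2.COLOR_BGR2HSV);H,S,V=[hsv[...,i].astype(int) for i in range(3)]
    X,Y,Z=P[...,0],P[...,1],P[...,2]
    # trough: grey, in region
    m=((S<60)&(V>60)&(X>.2)&(X<.5)&(Y>-.2)&(Y<.06)&(Z<.09)&(Z>-.02)).astype(np.uint8)
    m=cv2.morphologyEx(m,cv2.MORPH_OPEN,np.ones((3,3)))
    k,l,st,ce=cv2.connectedComponentsWithStats(m);i=1+np.argmax(st[1:,4]);m=l==i
    print(n,'trough px',st[i],'z percentiles',np.percentile(Z[m],[2,20,50,80,95,99]))
    rim=m&(Z>.055)&(Z<.066)
    r=cv2.minAreaRect(P[rim][:,:2].astype(np.float32));print(' rim cloud',rim.sum(),r,np.median(Z[rim]))
    if n=='top':
        hull=cv2.convexHull(np.argwhere(m)[:,::-1].astype(np.int32))[:,0].astype(float)
        q=onplane(c,d,hull,.06);r=cv2.minAreaRect(q[:,:2].astype(np.float32));print(' ray rect',r,cv2.boxPoints(r).tolist())
    # orange wood of cradle
    print(' floor z',np.median(Z[(X>.3)&(X<.45)&(Y>-.1)&(Y<.3)]))
    w=(X>.25)&(X<.5)&(Y>0)&(Y<.35)&(H>3)&(H<20)&(S>110)
    for lo,hi in [(.02,.032),(.043,.056)]:
        mm=w&(Z>lo)&(Z<hi);k,l,st,ce=cv2.connectedComponentsWithStats(mm.astype(np.uint8))
        for i in range(1,k):
            if st[i,4]>25:
                q=P[l==i];print('  orange',lo,st[i],np.median(q[:,2]).round(4),[np.round(t,4) for t in cv2.minAreaRect(q[:,:2].astype(np.float32))])
    dk=(V<60)&(S<120)&(X>.25)&(X<.5)&(Y>0)&(Y<.35)&(Z>.02)&(Z<.1)
    k,l,st,ce=cv2.connectedComponentsWithStats(dk.astype(np.uint8))
    for i in range(1,k):
        if st[i,4]>25:
            q=P[l==i];print('  dark',st[i],np.percentile(q[:,2],[5,50,95]).round(4),[np.round(t,4) for t in cv2.minAreaRect(q[:,:2].astype(np.float32))])
E
```

```text
top trough px [ 290  276   69   26 1173] z percentiles [0.00140063 0.00427984 0.00688309 0.05660143 0.06172917 0.06347964]
 rim cloud 241 ((0.47149407863616943, -0.08499050885438919), (0.05022043362259865, 0.14245600998401642), 0.16959521174430847) 0.060272084722011954
 ray rect ((0.47042641043663025, -0.08502580970525742), (0.052077144384384155, 0.1426824927330017), 0.2444661557674408) [[0.44408366084098816, -0.013796310871839523], [0.444692462682724, -0.15647751092910767], [0.49676916003227234, -0.156255304813385], [0.4961603581905365, -0.013574108481407166]]
 floor z 0.001339697574486376
  orange 0.02 [162 279 119  38 687] 0.0263 [array([0.4554, 0.1364]), array([0.2619, 0.0304]), np.float64(77.7881)]
  orange 0.043 [151 277  11  16 142] 0.0498 [array([0.485 , 0.2713]), array([0.0197, 0.0323]), np.float64(81.297)]
side trough px [ 266  249   48   83 1745] z percentiles [0.00168942 0.00405544 0.02750154 0.05486236 0.05918043 0.06039398]
 rim cloud 348 ((0.4721694886684418, -0.0853133499622345), (0.05431322753429413, 0.14748407900333405), 0.3627537488937378) 0.05828666862093346
 floor z -0.0006342376949552975
  orange 0.02 [210 177  29  92 619] 0.0245 [array([0.4577, 0.1392]), array([0.2737, 0.031 ]), np.float64(78.1069)]
  orange 0.043 [208 166  16  10 106] 0.0484 [array([0.4852, 0.2717]), array([0.0238, 0.0301]), np.float64(82.8498)]
```

```bash
python3 - <<'E'
from h import *
for n in ['top','side']:
    c=dict(np.load(n+'0.npz'));d,P=cloud(c)
    hsv=cv2.cvtColor(c['pixels'],cv2.COLOR_BGR2HSV);H,S,V=[hsv[...,i].astype(int) for i in range(3)]
    X,Y,Z=P[...,0],P[...,1],P[...,2]
    m=((S<60)&(V>60)&(X>.38)&(X<.62)&(Y>-.25)&(Y<.04)&(Z<.09)&(Z>-.02)).astype(np.uint8)
    m=cv2.morphologyEx(m,cv2.MORPH_OPEN,np.ones((3,3)))
    k,l,st,ce=cv2.connectedComponentsWithStats(m);i=1+np.argmax(st[1:,4]);m=l==i
    rim=m&(Z>.055)&(Z<.066)
    r=cv2.minAreaRect(P[rim][:,:2].astype(np.float32));print(n,' rim cloud',rim.sum(),r,np.median(Z[rim]),cv2.boxPoints(r).round(4).tolist())
    if n=='top':
        hull=cv2.convexHull(np.argwhere(m)[:,::-1].astype(np.int32))[:,0].astype(float)
        q=onplane(c,d,hull,.06);r=cv2.minAreaRect(q[:,:2].astype(np.float32));print(' ray rect',r)
    w=(X>.38)&(X<.66)&(Y>-.02)&(Y<.35)&(H>3)&(H<20)&(S>110)
    for lo,hi in [(.02,.032),(.043,.056)]:
        mm=w&(Z>lo)&(Z<hi);k,l,st,ce=cv2.connectedComponentsWithStats(mm.astype(np.uint8))
        for i in range(1,k):
            if st[i,4]>25:
                q=P[l==i];f=cv2.fitLine(q[:,:2].astype(np.float32),cv2.DIST_HUBER,0,.01,.01).ravel()
                print('  orange',lo,st[i],np.median(q[:,2]).round(4),[np.round(t,4) for t in cv2.minAreaRect(q[:,:2].astype(np.float32))],'line',f.round(4),'yr',q[:,1].min().round(3),q[:,1].max().round(3))
    dk=(V<90)&(S<120)&(X>.38)&(X<.66)&(Y>-.0)&(Y<.35)&(Z>.015)&(Z<.11)
    k,l,st,ce=cv2.connectedComponentsWithStats(dk.astype(np.uint8))
    for i in range(1,k):
        if st[i,4]>25:
            q=P[l==i];r=cv2.minAreaRect(q[:,:2].astype(np.float32));print('  dark',st[i],np.percentile(q[:,2],[5,50,95]).round(4),[np.round(t,4) for t in r],cv2.boxPoints(r).round(3).tolist())
E
```

```text
top  rim cloud 496 ((0.5097367763519287, -0.0902397483587265), (0.1384328007698059, 0.0986640527844429), 75.42759704589844) 0.06010103739772521 [[0.444599986076355, -0.14480000734329224], [0.5400999784469604, -0.1695999950170517], [0.5748999714851379, -0.0357000008225441], [0.47940000891685486, -0.01080000028014183]]
 ray rect ((0.5081338286399841, -0.08925934880971909), (0.13922806084156036, 0.10190819948911667), 75.61974334716797)
  orange 0.02 [168 235  80  13 448] 0.0258 [array([0.5812, 0.1672]), array([0.1744, 0.0264]), np.float64(89.9265)] line [0.0916 0.9958 0.5814 0.1647] yr 0.08 0.254
  orange 0.02 [265 234  24  12 136] 0.0262 [array([0.5823, 0.0173]), array([0.0124, 0.0519]), np.float64(13.6323)] line [ 0.2848 -0.9586  0.5819  0.0173] yr -0.009 0.041
  orange 0.02 [162 275 119  42 691] 0.0263 [array([0.4542, 0.1372]), array([0.2628, 0.0384]), np.float64(75.3513)] line [0.1828 0.9831 0.4562 0.1382] yr 0.009 0.264
  orange 0.043 [216 202  26  13 245] 0.0497 [array([0.6467, 0.1188]), array([0.0541, 0.0257]), np.float64(89.7811)] line [0.0454 0.999  0.6488 0.118 ] yr 0.092 0.14
[... 2278 characters left out ...]
4, 0.03200000151991844], [0.6399999856948853, 0.22599999606609344], [0.593999981880188, 0.23899999260902405]]
  dark [227 172  32  18 386] [0.0183 0.0334 0.0444] [array([0.5307, 0.2419]), array([0.0358, 0.0679]), np.float64(82.4183)] [[0.4950000047683716, 0.2290000021457672], [0.5619999766349792, 0.2199999988079071], [0.5669999718666077, 0.2549999952316284], [0.49900001287460327, 0.2639999985694885]]
  dark [175 178  15  33 273] [0.0195 0.054  0.0776] [array([0.4004, 0.2208]), array([0.0521, 0.0167]), np.float64(34.8246)] [[0.37400001287460327, 0.21299999952316284], [0.3840000033378601, 0.19900000095367432], [0.4269999861717224, 0.2290000021457672], [0.4169999957084656, 0.24300000071525574]]
```

```bash
python3 - <<'E'
from h import *
for n in ['top','side']:
    c=dict(np.load(n+'0.npz'));d,P=cloud(c)
    hsv=cv2.cvtColor(c['pixels'],cv2.COLOR_BGR2HSV);H,S,V=[hsv[...,i].astype(int) for i in range(3)]
    Z=P[...,2];a=np.radians(83.3);ex=np.array([np.cos(a),np.sin(a)]);ey=np.array([-ex[1],ex[0]])
    o=np.array([.5193,.152]);L=(P[...,:2]-o)@np.stack([ex,ey],1);x,y=L[...,0],L[...,1]
    w=(H>3)&(H<20)&(S>110)&(Z>.0225)&(Z<.03)
    for s in (1,-1):
        q=w&(x>-.075)&(x<.09)&(y*s>.045)&(y*s<.075)
        X,Y=x[q],y[q];p=np.polyfit(X,Y,1);
        e=[np.percentile(Y[(X>t)&(X<t+.03)]*s,[3,50,97]).round(4).tolist() if ((X>t)&(X<t+.03)).sum()>5 else None for t in np.arange(-.075,.09,.03)]
        print(n,s,q.sum(),p,e)
    b=(V<90)&(S<120)&(Z>.02)&(Z<.05)&(x>.06)&(x<.11)&(abs(y)<.045)
    print('bumper y',np.percentile(y[b],[1,99]),'x',np.percentile(x[b],[2,10,50]),[np.percentile(x[b&(abs(y-t)<.01)],5).round(4) for t in(-.025,0,.025)])
    e=(H>3)&(H<20)&(S>110)&(Z>.046)&(Z<.053)&(x>.09)&(x<.14)&(abs(y)<.08)
    print('board x',np.percentile(x[e],[3,97]),'y',np.percentile(y[e],[1,99]),np.polyfit(y[e],x[e],1))
    g=(S<120)&(V<110)&(Z>.036)&(Z<.12)&(x>-.13)&(x<-.05)&(y<-.025)&(y>-.09)
    print('bar x',np.percentile(x[g],[2,98]),'y',np.percentile(y[g],[2,98]),'z',np.percentile(Z[g],[2,98]))
E
```

```text
top 1 378 [0.01339782 0.058335  ] [[0.0516, 0.0582, 0.0632], [0.0524, 0.0581, 0.0638], [0.0525, 0.0584, 0.0637], [0.0528, 0.0583, 0.0642], [0.0534, 0.0601, 0.0648], [0.0535, 0.0598, 0.0649]]
top -1 357 [ 0.01139697 -0.06095565] [[0.0553, 0.0611, 0.0672], [0.0558, 0.0612, 0.0673], [0.0553, 0.0613, 0.0671], [0.0548, 0.0608, 0.0667], [0.055, 0.0602, 0.0666], [0.0546, 0.0582, 0.0638]]
bumper y [-0.03241037  0.03344679] x [0.07572213 0.07633104 0.0775822 ] [np.float64(0.0763), np.float64(0.0764), np.float64(0.0759)]
board x [0.10494877 0.12347696] y [-0.06231004  0.06275847] [0.00149071 0.11401581]
bar x [-0.10631101 -0.05409363] y [-0.07876341 -0.03535673] z [0.04629776 0.0718649 ]
side 1 289 [0.00701994 0.05747905] [[0.0511, 0.0573, 0.0626], [0.051, 0.0572, 0.0632], [0.0517, 0.0571, 0.063], [0.0521, 0.0577, 0.0633], [0.0524, 0.0578, 0.0637], [0.053, 0.0588, 0.0637]]
side -1 226 [ 0.00708373 -0.05980753] [[0.0547, 0.0601, 0.066], [0.0544, 0.0604, 0.0659], [0.054, 0.0592, 0.0662], [0.0542, 0.0598, 0.0656], [0.0544, 0.06, 0.0654], [0.0533, 0.058, 0.0656]]
bumper y [-0.03295391  0.03279995] x [0.07381479 0.07491674 0.07749399] [np.float64(0.0745), np.float64(0.0744), np.float64(0.0745)]
board x [0.10450428 0.12543195] y [-0.06407661  0.0620035 ] [-0.00612625  0.11428474]
bar x [-0.10610264 -0.05288516] y [-0.07900646 -0.03487955] z [0.04777623 0.07025518]
```

Emit:
step_arm --commands '[-0.25, -0.267, 0, 0, 0, -0.25, -0.267, 0, 0, 0, -0.25, -0.267, 0, 0, 0, -0.25, -0.267, 0, 0, 0, -0.25, -0.267, 0, 0, 0, -0.25, -0.267, 0, 0, 0, -0.25, -0.267, 0, 0, 0, -0.25, -0.267, 0, 0, 0]' --squeeze 30

```text
clock: 1.1
tool_pos: [0.2973, 0.1681, 0.1985]
ee_rot: [[-0.972, 0.235, -0.001], [0.235, 0.972, 0.0], [0.001, 0.0, -1.0]]
wrist_force: [0.1, -0.0, 0.7]
gripper_width: 0.0853
grasp_force: 0.0
```

Emit:
step_arm --commands '[-0.25, -0.267, 0, 0.9, 0, -0.25, -0.267, 0, 0.9, 0, -0.25, -0.267, 0, 0.9, 0, -0.25, -0.267, 0, 0.9, 0, -0.25, -0.267, 0, 0.9, 0, -0.25, -0.267, 0, 0.9, 0, -0.25, -0.267, 0, 0.9, 0, -0.25, -0.267, 0, 0.9, 0]'

```text
clock: 2.1
tool_pos: [0.4781, -0.1479, 0.198]
ee_rot: [[-0.969, 0.246, -0.002], [0.246, 0.969, 0.001], [0.002, 0.001, -1.0]]
wrist_force: [-0.6, -0.1, 0.2]
gripper_width: 0.0853
grasp_force: 0.0
```

```bash
python3 - <<'E'
from plant import *
import cv2,numpy as np
s=state();print(s['clock'],s['tool_pos'],np.round(s['ee_rot'],3).tolist(),s['gripper_width'],s['wrist_force'])
cv2.imwrite('pics/wrist1.png',read_camera('wrist')['pixels'])
E
```

```text
2.1 [ 0.47813541 -0.14786211  0.19796483] [[-0.969, 0.246, -0.002], [0.246, 0.969, 0.001], [0.002, 0.001, -1.0]] 0.08529404697108083 [-0.61987238 -0.14663454  0.18239735]
```

View pics/wrist1.png

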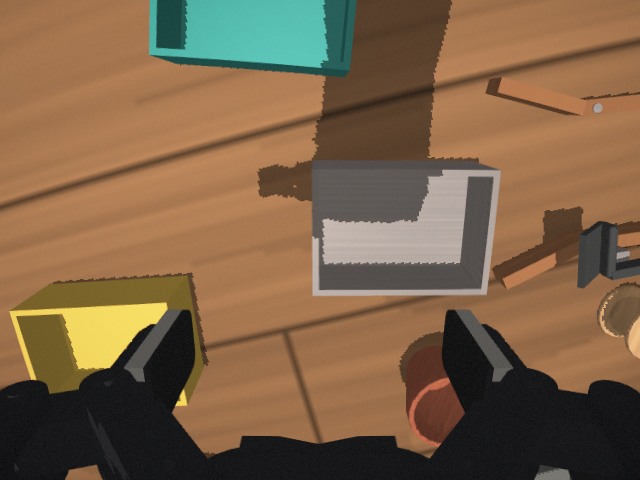

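The wrist view shows the grey trough's rim from (312,160) to (500,295), with its rear wall at column 315 between the fingers. The yellow decoy's nearest edge, around (200,330), is clear. I'll descend astride the rear wall.

Emit:
step_arm --commands '[0, -0.003, 0.06, 0, 0, 0, -0.003, 0.11, 0, 0, 0, -0.003, 0.14, 0, 0, 0, -0.003, 0.155, 0, 0, 0, -0.003, 0.17, 0, 0, 0, -0.003, 0.17, 0, 0]'

```text
clock: 2.9
tool_pos: [0.4773, -0.1522, 0.0286]
ee_rot: [[-0.969, 0.248, -0.0], [0.248, 0.969, 0.0], [0.001, 0.0, -1.0]]
wrist_force: [-0.0, -0.4, -0.8]
gripper_width: 0.0855
grasp_force: 0.0
```

Emit:
step_arm --commands '[0, 0, 0, 0, 100, 0, 0, 0, 0, 180, 0, 0, 0, 0, 255, 0, 0, 0, 0, 255, 0, 0, 0, 0, 255, 0, 0, 0, 0, 255, 0, 0, 0, 0, 255, 0, 0, 0, 0, 255]'

```text
clock: 3.9
tool_pos: [0.4774, -0.1528, 0.0287]
ee_rot: [[-0.969, 0.249, -0.0], [0.249, 0.969, 0.0], [0.0, -0.0, -1.0]]
wrist_force: [0.4, -0.5, 0.2]
gripper_width: 0.0001
grasp_force: 0.0
```

```bash
python3 - <<'E'
from plant import *
import cv2,numpy as np
s=state();print(s['gripper_width'],s['grasp_force'])
a=read_camera('wrist')['pixels'];b=read_camera('side')['pixels'][190:400,180:460]
cv2.imwrite('pics/w2.png',np.vstack([cv2.resize(a,(400,300)),cv2.resize(b,(400,300))]))
E
```

```text
0.0001379884365845913 0.0
```

View pics/w2.png

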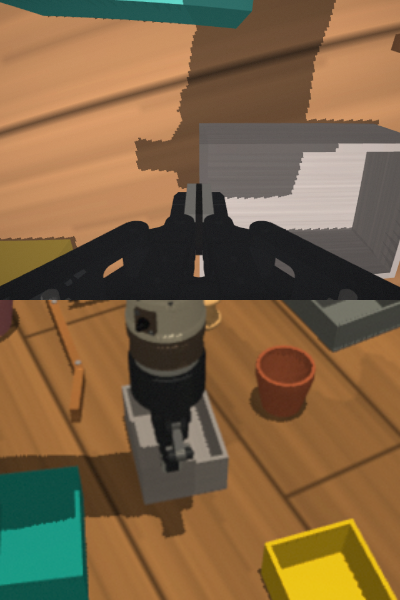

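The wrist half shows the fingers shut with the trough's rear wall in line with them, but the width reads 0. The side half is too coarse to decide, so I'll enlarge it.

```bash
python3 - <<'E'
from plant import *
import cv2,numpy as np
a=read_camera('wrist')['pixels'][180:420,220:460];b=read_camera('side')['pixels'][240:350,250:360]
cv2.imwrite('pics/w3.png',np.hstack([cv2.resize(a,(400,400)),cv2.resize(b,(400,400),interpolation=cv2.INTER_CUBIC)]))
E
```

```text
(no output)
```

View pics/w3.png

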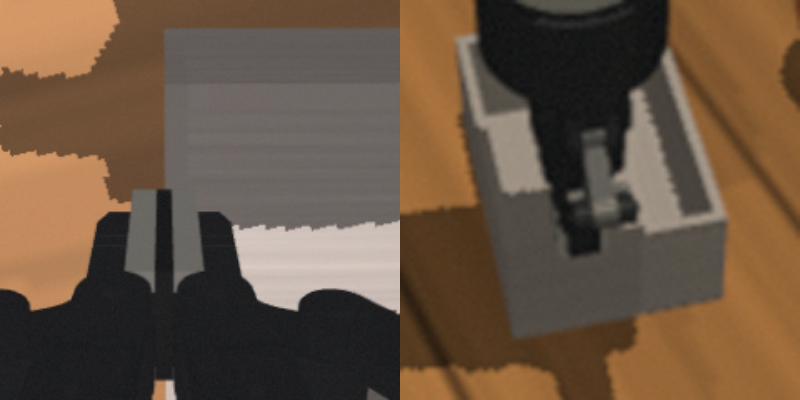

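The pads straddle the rear wall: the outer finger tip is at (580,240) in front of the wall, the inner one is inside, and a wall-wide gap shows between the pads at (165,240). I'll align the trough and check whether it follows.

Emit:
step_arm --commands '[0.0015, 0.001, 0, -2, 255, 0.003, 0.002, 0, -4, 255, 0.0045, 0.003, 0, -6, 255, 0.0056, 0.0042, 0, -8.2, 255, 0.0056, 0.0042, 0, -8.2, 255, 0.0056, 0.0042, 0, -8.2, 255]'

```text
clock: 4.85
tool_pos: [0.4732, -0.1473, 0.0287]
ee_rot: [[-0.994, 0.108, 0.0], [0.108, 0.994, -0.0], [-0.0, -0.0, -1.0]]
wrist_force: [0.5, -0.5, -0.2]
gripper_width: 0.0002
grasp_force: 0.0
```

```bash
cat > t.py <<'E'
from h import *
from plant import *
a=np.radians(83.8);ex=np.array([np.cos(a),np.sin(a)]);ey=np.array([-ex[1],ex[0]]);o=np.array([.5206,.1518]);R=np.stack([ex,ey],1)
def run():
    s=state();t=np.array(s['tool_pos']);yv=np.array(s['ee_rot'])[:2,1]
    print('tool cradle',((t[:2]-o)@R).round(4),'z',t[2].round(4),'tooly deg',(np.degrees(np.arctan2(yv[1],yv[0]))-83.8).round(2),'F cradle',(np.array(s['wrist_force'])[:2]@R).round(2),s['wrist_force'][2],s['gripper_width'],s['grasp_force'],s['clock'])
    for n in ['top','side']:
        c=read_camera(n);d,P=cloud(c);L=(P[...,:2]-o)@R;x,y,Z=L[...,0],L[...,1],P[...,2]
        hsv=cv2.cvtColor(c['pixels'],cv2.COLOR_BGR2HSV)
        m=(hsv[...,1]<70)&(hsv[...,2]>60)&(Z>.054)&(Z<.066)&(x>-.36)&(x<.09)&(abs(y)<.09)
        m=cv2.morphologyEx(m.astype(np.uint8),cv2.MORPH_OPEN,np.ones((2,2)))>0
        q=np.c_[x[m],y[m]];r=cv2.minAreaRect(q.astype(np.float32));print(n,m.sum(),[np.round(k,4) for k in r],'x',np.percentile(q[:,0],[1,99]).round(4),'y',np.percentile(q[:,1],[1,99]).round(4))
        g=(hsv[...,1]<120)&(hsv[...,2]<110)&(Z>.036)&(Z<.12)&(x>-.115)&(x<-.072)&(y<-.034)&(y>-.075)
        if g.sum()>9: print('  bar topz',np.percentile(Z[g],[10,97]).round(4))
    return
E
python3 -c "
from t import *
run()"
```

```text
tool cradle [-0.3025  0.0148] z 0.0287 tooly deg -0.01 F cradle [-0.47 -0.55] -0.21487029086783505 0.00022679370481882755 0.0 4.85
top 453 [array([-0.176 , -0.0441]), array([0.1762, 0.2566]), np.float64(44.6732)] x [-0.2836 -0.0306] y [-0.0763  0.0384]
  bar topz [0.0518 0.0721]
side 574 [array([-0.4677,  0.0322]), array([0.1205, 0.7067]), np.float64(76.3848)] x [-0.3168 -0.1596] y [-0.0931  0.0418]
```

```bash
python3 - <<'E'
s=open('t.py').read()
a=s.index("        m=(hsv");b=s.index("        g=(hsv")
s=s[:a]+"""        H=hsv[...,1]<60;m=H&(hsv[...,2]>75)&(Z>-.01)&(Z<.066)&(x>-.36)&(x<.09)&(abs(y)<.075)
        m=cv2.morphologyEx(m.astype(np.uint8),cv2.MORPH_OPEN,np.ones((2,2)))
        k,l,st,ce=cv2.connectedComponentsWithStats(m);m=(l==1+np.argmax(st[1:,4]))&(Z>.054)
        q=np.c_[x[m],y[m]];r=cv2.minAreaRect(q.astype(np.float32));print(n,m.sum(),[np.round(k,4) for k in r],cv2.boxPoints(r).round(4).tolist())
"""+s[b:]
s=s.replace("    return","    cv2.imwrite('pics/last.png',np.vstack([read_camera('top')['pixels'][190:340,140:440],c['pixels'][140:365,170:470]]))")
open('t.py','w').write(s)
E
python3 -c "
from t import *
run()"; cp pics/last.png pics/a1.png
```

```text
tool cradle [-0.3025  0.0148] z 0.0287 tooly deg -0.02 F cradle [-1.12  0.52] 0.3827275902768202 -4.5261588826929516e-05 0.0 4.95
top 264 [array([-0.2173,  0.0096]), array([0.0998, 0.1727]), np.float64(21.6241)] [[-0.2955999970436096, 0.07150000333786011], [-0.23190000653266907, -0.08910000324249268], [-0.13910000026226044, -0.052299998700618744], [-0.20280000567436218, 0.10830000042915344]]
  bar topz [0.0522 0.0713]
side 512 [array([-0.495 ,  0.0443]), array([0.1091, 0.6481]), np.float64(76.3142)] [[-0.822700023651123, 0.06790000200271606], [-0.19300000369548798, -0.08540000021457672], [-0.1671999990940094, 0.020600000396370888], [-0.7968999743461609, 0.17399999499320984]]
```

View pics/a1.png

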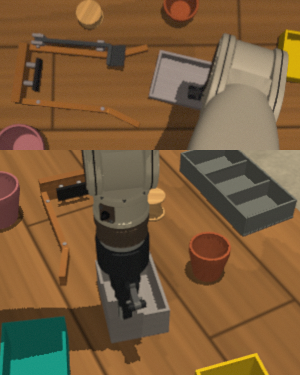

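The trough seems to follow: its front edge, from (158,52) to (150,98), is now close to square with the rails. I'll fit its front and side rim lines to check.

```bash
python3 - <<'E'
s=open('t.py').read()
a=s.index("        q=np.c_[x[m]");b=s.index("        g=(hsv")
s=s[:a]+"""        q=np.c_[x[m],y[m]]
        xf=np.percentile(q[:,0],99);F=q[q[:,0]>xf-.02]
        # front outer edge: max x per y bin ; sides: extreme y per x bin
        yb=np.arange(F[:,1].min()+.008,F[:,1].max()-.008,.005)
        fe=np.array([[F[abs(F[:,1]-t)<.003,0].max(),t] for t in yb if (abs(F[:,1]-t)<.003).sum()>1])
        p=np.polyfit(fe[:,1],fe[:,0],1);print(n,m.sum(),'front edge at mid x',np.median(fe[:,0]).round(4),'yaw deg',-np.degrees(p[0]).round(2),'front y range',np.percentile(F[:,1],[0.5,99.5]).round(4))
"""+s[b:]
open('t.py','w').write(s)
E
python3 -c "
from t import *
run()"
```

```text
tool cradle [-0.3025  0.0149] z 0.0287 tooly deg -0.01 F cradle [-0.18  0.22] 0.5548057759724485 -0.00022239479167508446 0.0 5.1
top 271 front edge at mid x -0.1751 yaw deg -8.09 front y range [-0.0703  0.0257]
  bar topz [0.0523 0.0719]Traceback (most recent call last):
  File "<string>", line 3, in <module>
    run()
    ~~~^^
  File "t.py", line 18, in run
    p=np.polyfit(fe[:,1],fe[:,0],1);print(n,m.sum(),'front edge at mid x',np.median(fe[:,0]).round(4),'yaw deg',-np.degrees(p[0]).round(2),'front y range',np.percentile(F[:,1],[0.5,99.5]).round(4))
                 ~~^^^^^
IndexError: too many indices for array: array is 1-dimensional, but 2 were indexed
```

The trough has not turned (yaw still -8°), so the fingers aren't holding it. I'll look at the finger and rim geometry in depth.

```bash
python3 - <<'E'
from t import *
s=state();T=np.array(s['tool_pos']);Rt=np.array(s['ee_rot'])
for n in ['wrist','side']:
    c=read_camera(n);d,P=cloud(c);q=(P-T)@Rt   # tool frame
    if n=='wrist':
        cv2.imwrite('pics/w4.png',c['pixels'][180:420,220:460].repeat(2,0).repeat(2,1))
        for r in (240,270,300,320,335):
            print(r,[(u,*(q[r,u]*1000).round(0).astype(int).tolist()) for u in range(290,352,4)])
    else:
        m=(c['pixels'].max(-1)<60)&(abs(q[...,0])<.03)&(abs(q[...,1])<.05)&(q[...,2]>-.08)
        print('side dark tool-z max',np.percentile(q[m][:,2],[90,97,99.5]), 'pts near tip',(q[m&(q[...,2]>-.035)]*1000).round(0)[::12].tolist())
E
```

```text
240 [(290, 10, -13, 28), (294, 10, -11, 28), (298, 10, -9, 28), (302, 10, -7, 28), (306, 10, -5, 27), (310, 10, -3, 28), (314, 13, -1, 18), (318, 27, 1, -27), (322, 26, 2, -25), (326, 26, 4, -25), (330, 26, 5, -25), (334, 26, 7, -25), (338, 26, 8, -24), (342, 25, 10, -23), (346, 25, 11, -23), (350, 25, 13, -22)]
270 [(290, -6, -13, 28), (294, -6, -11, 28), (298, -6, -9, 28), (302, -6, -7, 28), (306, -6, -5, 27), (310, 0, -3, 14), (314, 17, -1, -32), (318, 17, 1, -31), (322, 17, 2, -31), (326, 17, 4, -32), (330, -4, 7, 23), (334, -4, 9, 23), (338, -4, 11, 23), (342, -4, 13, 22), (346, -4, 15, 24), (350, -4, 17, 24)]
300 [(290, -22, -14, 28), (294, -23, -11, 28), (298, -23, -9, 29), (302, 10, -5, -42), (306, 11, -3, -44), (310, 11, -2, -44), (314, 10, 0, -43), (318, 10, 1, -43), (322, 10, 2, -43), (326, 10, 4, -43), (330, 11, 5, -44), (334, 10, 6, -43), (338, -20, 11, 23), (342, -20, 13, 23), (346, -21, 15, 24), (350, -20, 17, 23)]
320 [(290, 7, -8, -50), (294, 6, -7, -50), (298, 10, -5, -57), (302, 10, -4, -57), (306, 11, -3, -58), (310, 11, -2, -58), (314, 10, 0, -57), (318, 10, 1, -57), (322, 10, 2, -57), (326, 10, 3, -57), (330, 10, 5, -57), (334, 10, 6, -58), (338, 10, 7, -56), (342, 6, 9, -49), (346, 7, 10, -50), (350, 6, 11, -49)]
335 [(290, 6, -8, -59), (294, 7, -6, -60), (298, 10, -5, -67), (302, 10, -4, -67), (306, 10, -3, -66), (310, 11, -1, -67), (314, 10, 0, -65), (318, 10, 1, -66), (322, 10, 2, -66), (326, 10, 3, -66), (330, 10, 4, -66), (334, 10, 5, -66), (338, 10, 7, -66), (342, 6, 8, -59), (346, 6, 9, -58), (350, 7, 11, -60)]
side dark tool-z max [-0.04247085 -0.04117995 -0.03909887] pts near tip []
```

```bash
python3 - <<'E'
from t import *
s=state();T=np.array(s['tool_pos']);Rt=np.array(s['ee_rot'])
c=read_camera('side');d,P=cloud(c);q=(P-T)@Rt
cv2.imwrite('pics/s5.png',cv2.resize(c['pixels'][230:350,240:360],(600,600),interpolation=cv2.INTER_NEAREST))
for r in range(280,326,4): print(r,[(u,*(q[r,u]*1000).round(0).astype(int).tolist()) for u in range(288,316,3)])
print(s['tool_pos'],s['qpos'])
E
```

```text
280 [(288, 15, -16, -116), (291, 12, -22, -122), (294, 12, -36, -136), (297, 10, -42, -142), (300, 5, -40, -138), (303, 0, -41, -137), (306, -4, -42, -136), (309, -57, 89, 25), (312, -62, 88, 26), (315, -66, 84, 24)]
284 [(288, 15, -16, -107), (291, 10, -15, -104), (294, 10, -29, -120), (297, 7, -35, -124), (300, 6, -43, -132), (303, 2, -45, -133), (306, -3, -45, -131), (309, -53, 80, 25), (312, -59, 79, 26), (315, -63, 75, 24)]
288 [(288, 15, -15, -97), (291, 11, -15, -95), (294, 6, -15, -93), (297, -1, -8, -82), (300, 6, -44, -125), (303, 3, -49, -129), (306, 0, -52, -131), (309, -8, -43, -118), (312, -55, 69, 26), (315, -60, 68, 27)]
292 [(288, 13, -7, -78), (291, 11, -15, -86), (294, 7, -16, -85), (297, 11, -44, -119), (300, 7, -45, -117), (303, 5, -54, -127), (306, 1, -55, -126), (309, -4, -54, -124), (312, -8, -56, -123), (315, -12, -56, -122)]
296 [(288, 12, -3, -64), (291, 13, -21, -84), (294, 13, -36, -101), (297, 13, -50, -117), (300, 11, -58, -125), (303, 7, -59, -125), (306, 3, -59, -123), (309, -1, -60, -123), (312, -5, -61, -122), (315, -10, -61, -120)]
300 [(288, 13, -
[... 845 characters left out ...]
, (291, 9, -3, -12), (294, 4, -4, -10), (297, 0, -5, -9), (300, -5, -7, -9), (303, -10, -6, -5), (306, -15, -7, -4), (309, -21, -7, -1), (312, -25, -9, -3), (315, -31, -8, 2)]
320 [(288, 14, -1, 0), (291, 10, -3, 0), (294, 4, -2, 3), (297, 0, -5, 1), (300, -5, -7, 2), (303, -10, -5, 6), (306, -15, -7, 7), (309, -20, -8, 8), (312, -26, -7, 11), (315, -30, -10, 10)]
324 [(288, 15, -3, 8), (291, 10, -4, 9), (294, 5, -4, 11), (297, 0, -5, 13), (300, -5, -6, 13), (303, -10, -6, 17), (306, -15, -6, 19), (309, -20, -7, 20), (312, -25, -9, 21), (315, -30, -10, 21)]
[ 0.47312454 -0.14734488  0.02870472] [-3.01915996e-01  3.76054099e-01 -2.82895663e-01  9.11804679e-01
  1.00346845e-05 -1.93487047e-01]
```

View pics/s5.png

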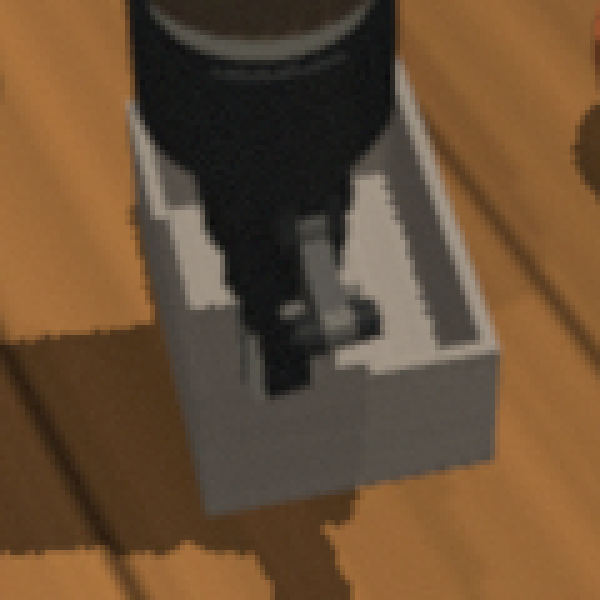

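The side view confirms that the finger tips end above the rim, at about tool z = -40 mm (around (285,385)). The real tips are therefore about 40 mm short of the reported TCP, which is why nothing was gripped. I'll open, turn back to the trough's heading and descend 40 mm more.

Emit:
step_arm --commands '[0, -0.002, 0, 4, 0, 0, -0.002, 0, 8.2, 0, 0, -0.002, 0, 8.2, 0, 0, -0.002, 0, 8.2, 0, 0, -0.002, 0, 8.2, 0, 0, -0.002, 0, 8.2, 0]'

```text
clock: 6.1
tool_pos: [0.4729, -0.1493, 0.0287]
ee_rot: [[-0.969, 0.249, -0.0], [0.249, 0.969, 0.0], [0.0, 0.0, -1.0]]
wrist_force: [0.1, -0.6, 0.8]
gripper_width: 0.0853
grasp_force: 0.0
```

Emit:
step_arm --commands '[0, 0, 0.012, 0, 0, 0, 0, 0.024, 0, 0, 0, 0, 0.032, 0, 0, 0, 0, 0.04, 0, 0, 0, 0, 0.04, 0, 0]'

```text
clock: 6.72
tool_pos: [0.4721, -0.1491, -0.0122]
ee_rot: [[-0.969, 0.249, -0.002], [0.249, 0.969, 0.001], [0.002, 0.0, -1.0]]
wrist_force: [-0.8, -0.1, 0.4]
gripper_width: 0.0856
grasp_force: 0.0
```

Emit:
step_arm --commands '[0, 0, 0, 0, 120, 0, 0, 0, 0, 200, 0, 0, 0, 0, 255, 0, 0, 0, 0, 255, 0, 0, 0, 0, 255, 0, 0, 0, 0, 255, 0, 0, 0, 0, 255]'

```text
clock: 7.6
tool_pos: [0.473, -0.1491, -0.0111]
ee_rot: [[-0.969, 0.249, 0.0], [0.249, 0.969, 0.0], [-0.0, 0.0, -1.0]]
wrist_force: [-0.7, 1.7, 2.9]
gripper_width: 0.0046
grasp_force: 31.2
```

Emit:
step_arm --commands '[0.001, 0.0004, 0, -2, 255, 0.002, 0.0008, 0, -4, 255, 0.003, 0.001, 0, -6, 255, 0.004, 0.0014, 0, -8.2, 255, 0.004, 0.0014, 0, -8.2, 255, 0.004, 0.0014, 0, -8.2, 255]'

```text
clock: 8.35
tool_pos: [0.4696, -0.1471, -0.0111]
ee_rot: [[-0.994, 0.108, 0.001], [0.108, 0.994, -0.0], [-0.001, -0.0, -1.0]]
wrist_force: [1.4, -1.5, 1.9]
gripper_width: 0.0044
grasp_force: 31.0
```

```bash
sed -i "s/for n in \['top','side'\]/for n in ['top']/" t.py; python3 -c "
from t import *
run()"
```

```text
tool cradle [-0.3027  0.0184] z -0.0111 tooly deg 0.0 F cradle [-1.31 -1.57] 1.8534246218379486 0.004412927840010121 31.002320051193237 8.35
top 292 front edge at mid x -0.1695 yaw deg 0.55 front y range [-0.0487  0.0464]
  bar topz [0.0519 0.0711]
```

Emit:
step_arm --commands '[0.001, 0.012, 0, 0, 255, 0.001, 0.024, 0, 0, 255, 0.001, 0.036, 0, 0, 255, 0.001, 0.048, 0, 0, 255, 0.001, 0.06, 0, 0, 255, 0.001, 0.07, 0, 0, 255, 0.001, 0.08, 0, 0, 255, 0.001, 0.09, 0, 0, 255, 0.001, 0.1, 0, 0, 255]'

```text
clock: 9.57
tool_pos: [0.4782, -0.0501, -0.0111]
ee_rot: [[-0.994, 0.111, -0.002], [0.111, 0.994, -0.006], [0.001, -0.006, -1.0]]
wrist_force: [-0.9, -6.0, 4.0]
gripper_width: 0.0048
grasp_force: 31.3
```

```bash
python3 -c "
from t import *
run()"
```

```text
tool cradle [-0.2053  0.0203] z -0.0111 tooly deg -0.19 F cradle [-6.03  0.25] 4.030607907055081 0.0048348487561965525 31.320050954818726 9.575
top 170 front edge at mid x -0.0736 yaw deg -0.66 front y range [-0.0289  0.0475]
  bar topz [0.0702 0.094 ]
```

Emit:
step_arm --commands '[0, 0.01, 0, 0, 255, 0, 0.02, 0, 0, 255, 0, 0.03, 0, 0, 255, 0, 0.04, 0, 0, 255, 0, 0.05, 0, 0, 255, 0, 0.06, 0, 0, 255, 0, 0.07, 0, 0, 255, 0, 0.08, 0, 0, 255, 0, 0.09, 0, 0, 255, 0, 0.1, 0, 0, 255]'

```text
clock: 10.92
tool_pos: [0.4893, 0.05, -0.0111]
ee_rot: [[-0.994, 0.11, -0.001], [0.11, 0.994, -0.004], [0.001, -0.004, -1.0]]
wrist_force: [-0.0, -7.9, 6.2]
gripper_width: 0.0049
grasp_force: 31.7
```

```bash
python3 -c "
from t import *
run()"; cp pics/last.png pics/a2.png
```

```text
tool cradle [-0.1045  0.0201] z -0.0111 tooly deg -0.12 F cradle [-7.84 -0.81] 6.249024774672929 0.004912006766142403 31.700586676597595 10.925
top 54 front edge at mid x 0.028 yaw deg -1.23 front y range [-0.0187  0.0324]
```

View pics/a2.png

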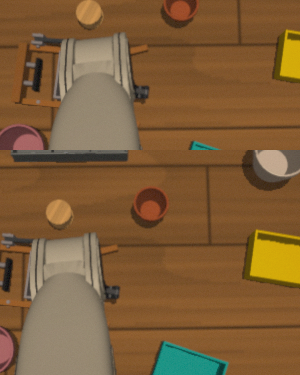

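The arm covers the trough in these views. At (100,60) in the top crop the trough is well into the lane, and the pots and the spool are unmoved. I'll push on gently.

Emit:
step_arm --commands '[0, 0.008, 0, 0, 255, 0, 0.016, 0, 0, 255, 0, 0.024, 0, 0, 255, 0, 0.03, 0, 0, 255, 0, 0.036, 0, 0, 255, 0, 0.04, 0, 0, 255, 0, 0.044, 0, 0, 255, 0, 0.047, 0, 0, 255, 0, 0.05, 0, 0, 255, 0, 0.05, 0, 0, 255]'

```text
clock: 12.28
tool_pos: [0.4945, 0.0986, -0.0111]
ee_rot: [[-0.994, 0.11, -0.001], [0.11, 0.994, -0.006], [0.001, -0.006, -1.0]]
wrist_force: [-1.4, -8.8, 8.0]
gripper_width: 0.0046
grasp_force: 31.8
```

```bash
sed -i "s/for n in \['top'\]/for n in ['side']/" t.py; python3 -c "
from t import *
run()"; python3 - <<'E'
from t import *
c=read_camera('side');d,P=cloud(c);L=(P[...,:2]-o)@R;x,y,Z=L[...,0],L[...,1],P[...,2]
g=(Z>.03)&(Z<.11)&(x>-.12)&(x<.1)&(y<-.05)&(y>-.1)
for t in np.arange(-.115,.1,.02):
    k=g&(abs(x-t)<.01)
    if k.sum()>3: print(t.round(3),k.sum(),np.percentile(Z[k],[10,50,95]).round(4))
E
```

```text
tool cradle [-0.0557  0.0202] z -0.0111 tooly deg -0.13 F cradle [-8.94  0.49] 7.986001736801225 0.004649987909663271 31.791969537734985 12.275
-0.115 12 [0.0659 0.0676 0.07  ]
-0.095 37 [0.0594 0.0666 0.07  ]
-0.075 103 [0.0486 0.0552 0.0598]
-0.055 45 [0.0458 0.0565 0.0587]
-0.035 47 [0.0407 0.0549 0.0575]
-0.015 40 [0.0448 0.053  0.0564]
0.005 43 [0.0429 0.0512 0.0582]
0.025 39 [0.0394 0.0495 0.0584]
0.045 36 [0.0382 0.0475 0.0577]
0.065 56 [0.0363 0.0456 0.059 ]
0.085 85 [0.0349 0.0452 0.0498]Traceback (most recent call last):
  File "<string>", line 3, in <module>
    run()
    ~~~^^
  File "t.py", line 18, in run
    p=np.polyfit(fe[:,1],fe[:,0],1);print(n,m.sum(),'front edge at mid x',np.median(fe[:,0]).round(4),'yaw deg',-np.degrees(p[0]).round(2),'front y range',np.percentile(F[:,1],[0.5,99.5]).round(4))
                 ~~^^^^^
IndexError: too many indices for array: array is 1-dimensional, but 2 were indexed
```

The bar's top reads 70 mm, its height when down, so the catch has dropped behind the trough. I'll release the pinch by opening partly, then hook from inside and pull back in small steps.

Emit:
step_arm --commands '[0, 0, 0, 0, 195, 0, 0, 0, 0, 195, 0, 0, 0, 0, 195, 0, 0, 0, 0, 195, 0, 0, 0, 0, 195]'

```text
clock: 13.0
tool_pos: [0.4953, 0.1019, -0.0114]
ee_rot: [[-0.994, 0.108, -0.0], [0.108, 0.994, 0.0], [0.0, 0.0, -1.0]]
wrist_force: [-0.5, -0.0, 0.6]
gripper_width: 0.0205
grasp_force: 0.0
```

Emit:
step_arm --commands '[0, -0.004, 0, 0, 195, 0, -0.008, 0, 0, 195, 0, -0.011, 0, 0, 195, 0, -0.014, 0, 0, 195, 0, -0.016, 0, 0, 195, 0, -0.016, 0, 0, 195]'

```text
clock: 13.75
tool_pos: [0.4938, 0.0858, -0.0112]
ee_rot: [[-0.994, 0.108, 0.0], [0.108, 0.994, 0.0], [-0.0, 0.0, -1.0]]
wrist_force: [1.0, 1.6, -0.9]
gripper_width: 0.0198
grasp_force: 0.7
```

Emit:
step_arm --commands '[0, -0.002, 0, 0, 195, 0, -0.004, 0, 0, 195, 0, -0.005, 0, 0, 195, 0, -0.006, 0, 0, 195, 0, -0.006, 0, 0, 195]'

```text
clock: 14.38
tool_pos: [0.4931, 0.0806, -0.0113]
ee_rot: [[-0.994, 0.108, 0.0], [0.108, 0.994, 0.002], [0.0, 0.002, -1.0]]
wrist_force: [0.9, 4.6, -0.7]
gripper_width: 0.02
grasp_force: 2.6
```

Emit:
step_arm --commands '[0, -0.001, 0, 0, 195, 0, -0.002, 0, 0, 195, 0, -0.002, 0, 0, 195]'

```text
clock: 14.75
tool_pos: [0.4931, 0.0801, -0.0113]
ee_rot: [[-0.994, 0.106, 0.0], [0.106, 0.994, 0.005], [0.0, 0.005, -1.0]]
wrist_force: [0.4, 9.1, -2.3]
gripper_width: 0.0201
grasp_force: 4.7
```

Emit:
step_arm --commands '[0, -0.001, 0, 0, 195, 0, -0.001, 0, 0, 195, 0, -0.001, 0, 0, 195, 0, -0.001, 0, 0, 195, 0, -0.001, 0, 0, 195, 0, -0.001, 0, 0, 195, 0, -0.001, 0, 0, 195]'

```text
clock: 15.62
tool_pos: [0.4931, 0.0801, -0.0112]
ee_rot: [[-0.994, 0.106, 0.001], [0.106, 0.994, 0.006], [0.0, 0.006, -1.0]]
wrist_force: [1.7, 11.9, -2.6]
gripper_width: 0.0205
grasp_force: 5.9
```

Held at 12 N for about 0.9 s without the trough moving. I'll let go and lift straight out.

Emit:
step_arm --commands '[0, 0.002, 0, 0, 195, 0, 0.005, 0, 0, 195, 0, 0.008, 0, 0, 195, 0, 0.0105, 0, 0, 195, 0, 0.0105, 0, 0, 195, 0, 0.0105, 0, 0, 195]'

```text
clock: 16.38
tool_pos: [0.4938, 0.0871, -0.0113]
ee_rot: [[-0.994, 0.108, -0.0], [0.108, 0.994, -0.0], [0.0, -0.0, -1.0]]
wrist_force: [-0.6, 0.0, 0.4]
gripper_width: 0.0203
grasp_force: 0.0
```

Emit:
step_arm --commands '[0, 0, -0.01, 0, 195, 0, 0, -0.02, 0, 195, 0, 0, -0.04, 0, 195, 0, 0, -0.08, 0, 195, 0, 0, -0.13, 0, 195, 0, 0, -0.18, 0, 195, 0, 0, -0.2, 0, 195, 0, 0, -0.2, 0, 195]'

```text
clock: 17.38
tool_pos: [0.4954, 0.0875, 0.1914]
ee_rot: [[-0.994, 0.108, 0.006], [0.108, 0.994, 0.001], [-0.006, 0.002, -1.0]]
wrist_force: [-0.5, 0.4, -1.2]
gripper_width: 0.0202
grasp_force: 0.0
```

Emit:
step_arm --commands '[0.06, -0.02, 0, 0, 195, 0.12, -0.06, 0, 0, 195, 0.16, -0.1, 0, 0, 195, 0.18, -0.14, 0, 0, 195, 0.18, -0.18, 0, 0, 195, 0.18, -0.2, 0, 0, 195, 0.18, -0.2, 0, 0, 195, 0.18, -0.2, 0, 0, 195]'

```text
clock: 18.38
tool_pos: [0.2927, -0.0915, 0.188]
ee_rot: [[-0.994, 0.108, -0.001], [0.108, 0.994, 0.001], [0.002, 0.001, -1.0]]
wrist_force: [0.1, -0.3, 0.1]
gripper_width: 0.0198
grasp_force: 0.0
```

```bash
sed -i "s/for n in \['side'\]/for n in ['top']/" t.py; python3 - <<'E'
from t import *
run()
c=read_camera('top')['pixels'][180:360,130:350];cv2.imwrite('pics/f.png',cv2.resize(c,(660,540)))
E
```

```text
tool cradle [-0.2665  0.2003] z 0.188 tooly deg -0.01 F cradle [-0.28 -0.13] 0.14708190766363285 0.019846091525809833 0.0 18.375
top 428 front edge at mid x 0.0672 yaw deg 2.13 front y range [-0.0437  0.0526]
  bar topz [0.0521 0.0715]
```

View pics/f.png

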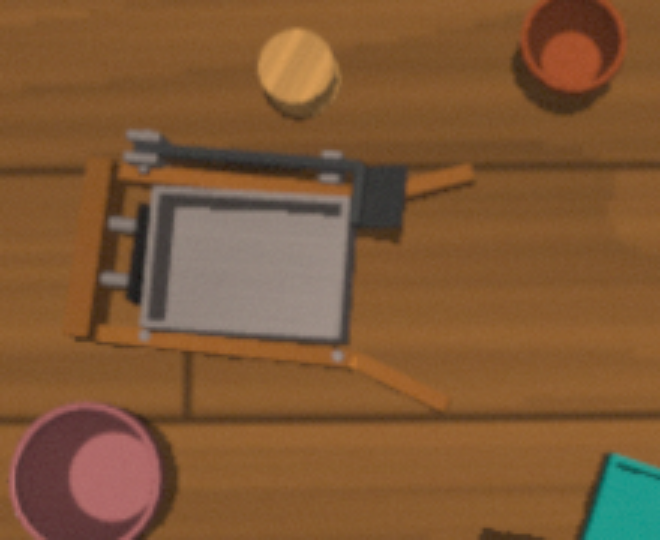

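The trough at (250,265) lies in the lane against the lowered catch bar at (380,197). The pots and spool are where they stood and the arm is clear, so I'm handing in.

```bash
python3 -c "
from plant import *
print(close_job())"
```

```text
the job is handed in; nothing more can be done
None
```

The trough is in the cradle with the catch down behind it; I pulled it back from inside at about 12 N for some 0.9 s and it held, then let go, the pots and spool look unmoved, and the job is handed in (no verdict was returned).

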